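# Free the wide tin from the cluster and shut it in its bay

## Task

First slide the bay's gate fully open. Then push the wide flat tin out of the touching cluster, until it stands well clear of the others, and slide it on over the table all the way into the bay, never lifting it off the table and leaving the four narrow tins and the other things as they stand. Finally slide the gate fully shut behind it.

Things in the scene. Friction and masses are not known exactly. Their poses are not given: they have to be found in the camera images.
- wide_tin: The wide flat tin: a plain metal round tin, 78 mm across and 24 mm high, about 0.14 kg, too wide to grip. It stands flat on the table in the middle of the cluster. Origin: centre of its underside; z up, its x and y mean nothing as it is round.
- tin_a: Narrow tall tin of the same plain metal, 50 mm across and 42 mm high, about 0.15 kg, upright, touching the wide tin on its left (+y side). Origin: centre of its underside. Leave it standing where it is (it may be shifted by no more than about a centimetre).
- tin_b: Narrow tin like tin_a, touching the wide tin on its right (-y side). Origin: centre of its underside. The line tin_b to tin_a passes 13 mm nearer the robot than the wide tin's centre; square to that line, away from the robot, the wide tin is free to slide out, and its back is open between tin_a and tin_b (76 mm gap, open to the table). Leave in place.
- tin_c: Narrow tall tin like tin_a, touching tin_a on tin_a's outer side. Origin: centre of its underside. Leave in place.
- tin_d: Narrow tall tin like tin_a, touching tin_b on tin_b's outer side, somewhat nearer to the robot. Origin: centre of its underside. Leave in place.
- bay: Low plywood bay fixed beyond the cluster: three walls 12 mm thick, 30 mm high, the table as floor, no roof; inside 100 mm wide (y), 104 mm deep (x). Origin: centre of the inside, table level. x points into it, away from the robot; the mouth is at x = -52 mm. Gate at x = -64 to -54; its 12 mm high guide spans x -69 to -49, y 62 to 212; a 30 mm high end stop x -70 to -48, y -58 to -66.
- gate (a joint): Travel of the wooden sliding gate along the bay's +y, m: 0 = fully shut across the mouth, 0.115 = fully open (mouth all free). It starts shut or nearly so. It slides with about 1 to 2 N of friction and stays where it is left. The gate is a bar 10 mm thick, 155 mm long, its top 30 mm above the table.
- gate_knob (a point): Middle of the gate's upright round wooden knob, 18 mm thick, which rises from the bar's top (30 mm above the table) to 68 mm; this point is 52 mm above the table. It moves with the gate; with the gate shut it lies at x = -59, y = +80 mm in the bay's frame. Hook or push it along the bay's y axis.
- spool: Bystander: empty wooden thread spool, 40 mm across, 50 mm high, upright. Origin: centre of its underside. Leave alone.
- glue: Bystander: white closed bottle, 48 mm across, 110 mm high, upright. Origin: centre of its underside. Leave alone.
- scissors: Bystander: scissors lying flat, about 170 mm long, 60 mm wide and 9 mm high, blades along its +x. Origin: at the pivot, table level. Leave alone.

How it is judged:
By the outcome, as a careful person would: the job done as asked, in the order asked, and still so for the second after the job is handed in, with the robot touching nothing.
It also fails if it takes over 72 s, if anything falls off the work surface, if the arm or the gripper's body presses on something with over 40 N, if the wrist force passes 120 N, or if a joint passes its speed limit or range.

## Robot

A 6-joint arm with a two-finger parallel gripper is mounted at the origin on the work surface. World frame = base frame: x ahead of the robot, y to its left, z up, the work surface at z = 0. Lengths are in mm, angles in rad, forces in N, time in s.
With the tool pointing down it reaches from about 350 to 875 mm from the base axis. Payload 15.5 kg.
Tool frame: the origin (TCP) lies at the very end of the fingers, on their centre line; the grasp point (between the pads) lies 19 mm behind it (ctrl.pinch_z is the distance from the TCP to the grasp point, in mm); z points along the fingers, y is the line along which they close (so a half turn about z gives the same grasp; the last joint's range is limited). The gripper opens to 85 mm and grips with 20 to 120 N. Pads are 22 mm wide; open, the fingers measure 114 mm over their backs; the gripper's body (76 mm by 85 mm) begins 54 mm behind the grasp point. The pads swing forward as they close: fully open they stand 13 mm farther back than shut.
Start: joints at [1.222, 0.494, 1.345, -0, 1.302, -0.096], TCP at [156.317, 605.137, 198.077] pointing down, gripper open.
Joint ranges: [-2.91, 2.91], [-0.82, 2.16], [0.22, 2.67], [-1.22, 4.37], [0.12, 2.79], [-3.08, 3.08]. Speed limits (rad/s): [1.89, 1.89, 2.57, 3.01, 3.01, 3.01].

## Interface

Orientations are given as a 3x3 rotation matrix whose columns are the frame's x, y, z axes.
In Python, from cell import monitor, snapshot, camera_params, job, ctrl gives the robot as it stands. The module is installed in compiled form; this text tells all that it offers.
- The arm moves only by the tool arm_command, never from a script. Its argument "steps" is a list that holds one entry, the list of rows, each a list of 7 numbers: the turn, a rotation vector about the world's x, y, z as a fraction of full scale, then the shift along the world's x, y, z as a fraction of full scale, then the opening, from -1 (shut) to 1 (fully open). In form: [[[ax, ay, az, dx, dy, dz, grip], ...]]. A call has 1 to 20 rows; each row is the pose to reach, as a shift and turn from the pose commanded when the call began; what a row does not reach only later rows make up. Full scale, the value 1, is 150 mm for a shift and 60 degrees for a turn. A row lasts 1/8 s, in which the tool goes at most 62.5 mm and 10.7 degrees, less where a joint would pass 70% of its speed; a pose out of reach is approached as far as the arm can. A call with a number of a shift or a turn outside -1 to 1 is refused whole. A call with a gripper value outside its range is refused whole. The fingers move at their own pace and stop on an object; "newtons" is the grip in N (left out, the last holds). Time passes only in rows, so rows that repeat a pose let the fingers close. It gives the time, the measured TCP pose, the force, the opening and the grip force at its end, in the units of the state.
- monitor.sense(): the state, without advancing time (a new reading comes with each control period).
- snapshot(name): name is "scene" or "top" or "wrist"; returns (picture, depth): 420x560x3 uint8, blue, green, red; 420x560 float32, mm along the optical axis (not along the pixel's ray), 0 where there is no reading.
- camera_params(name): a dict with "K" (3x3 intrinsics, pixels), "eye" and "rotation" of the camera in the world. Camera axes: x right, y up, looking along -z (the intrinsics and any distortion apply to the point x, -y, -z); pixel columns grow to the right and rows downward; lengths in mm; the calibration is good to about 2 mm. The wrist camera is an equidistant fisheye: a pixel r from the principal point sees the ray r / f radians off the axis. A picture is of the moment at which its call begins: read the wrist's pose just before it. camera_params takes no time and is no camera call; for the wrist camera it gives the pose at the moment of the call.
- job.hand_in(): hands the job in; it is judged then, once.
The state is a dict: "clock": time; "joint_pos": joint angles; "joint_velocities": joint speeds; "effort": joint torques, N m; "tool_pos": TCP position; "tool_rot": TCP orientation; "contact_force": force on the tool from outside, world axes, zero at the start; "moment": the same for the moment, N m; "gripper_width": finger opening in mm; "grasp_force": force on a finger pad.
Only numpy, scipy, OpenCV 4.12 (cv2) and the standard library are available. Lean on these libraries where they do the work, as an engineer would, in place of code of your own. Each camera call takes 0.05 s, during which the arm holds its last target. There are 200 camera calls.

## Working session

There is one attempt and no reset: what is moved stays moved. The work goes in short steps, Python scripts to look and compute and a tool call to move; the robot and the scene stay as the last step left them, time stands still between calls to the robot, and variables do not carry over. Pictures are saved under pics/ and viewed, at most 10 in all, crops included, and the job is handed in when it is done.

Besides the shell and the picture viewer there is one more tool, called as name([rows], argument=value, ...), one row to a line, values as JSON. arm_command: Moves the arm, as the interface text tells. Its arguments: {"type":"object","properties":{"steps":{"type":"array"},"newtons":{"type":"number"}},"required":["steps"]}

```bash
mkdir -p pics; python3 - <<'E'
from cell import *
import cv2,numpy as np
for n in("top","scene"):
    p,d=snapshot(n);cv2.imwrite(f"pics/{n}0.png",p);np.save(f"pics/{n}0.npy",d)
    print(n,camera_params(n))
s=monitor.sense();print(s["clock"],s["tool_rot"],s["gripper_width"],ctrl.pinch_z)
E
```

```text
top {'K': array([[478.99588966,   0.        , 281.66781324],
       [  0.        , 478.99588966, 207.90545688],
       [  0.        ,   0.        ,   1.        ]]), 'eye': array([ 374.19549854,   25.08636887, 1357.46214196]), 'rotation': array([[ 0.02284546,  0.99163019, -0.12707343],
       [-0.99951824,  0.02532624,  0.01794085],
       [ 0.02100898,  0.12660234,  0.99173105]])}
scene {'K': array([[442.80779535,   0.        , 279.55212641],
       [  0.        , 442.80779535, 202.49260683],
       [  0.        ,   0.        ,   1.        ]]), 'eye': array([986.66078708, 236.64548498, 856.83696734]), 'rotation': array([[-0.4767172 , -0.73889458,  0.47620953],
       [ 0.8790248 , -0.40530856,  0.25107843],
       [ 0.00749131,  0.53829339,  0.84272422]])}
0.1 [[-9.68231730e-01  2.50054344e-01 -3.78310867e-04]
 [ 2.50054602e-01  9.68231225e-01 -9.95626155e-04]
 [ 1.17331749e-04 -1.05859521e-03 -9.99999433e-01]] 85.60933974209117 18.700000000000003
```

View pics/top0.png

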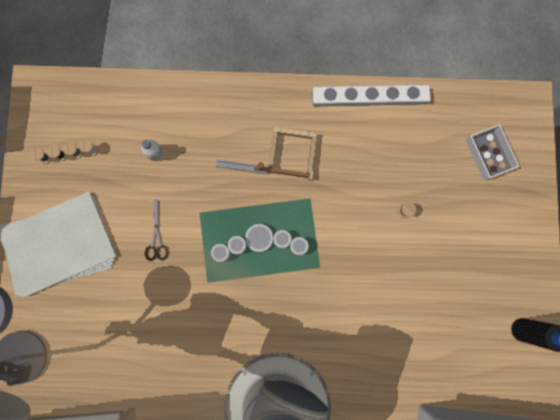

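View pics/scene0.png

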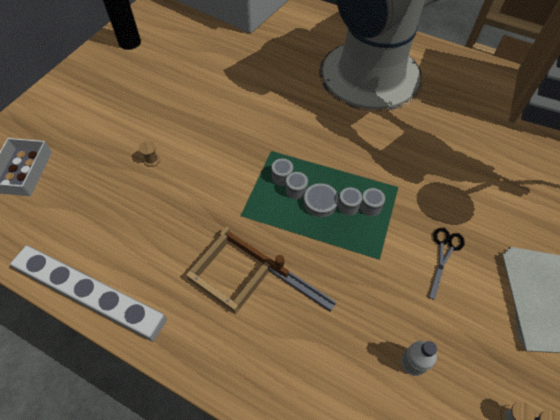

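The top view shows the cluster on a green mat (wide tin about (260,238)), the bay about (293,153), and the knob about (262,167). The spool is at (408,210), glue at (150,150) and scissors at (156,230). The scene view agrees. Next I'll enlarge and measure.

```bash
cat > h.py <<'E'
from cell import *
import cv2,numpy as np
def ray(n,u,v,z,c=None):
    c=c or camera_params(n);K=c["K"]
    d=c["rotation"]@np.array([(u-K[0,2])/K[0,0],-(v-K[1,2])/K[1,1],-1])
    e=c["eye"];return (e+d*(z-e[2])/d[2])
def proj(n,p,c=None):
    c=c or camera_params(n);K=c["K"]
    q=c["rotation"].T@(np.array(p,float)-c["eye"]);return np.array([K[0,2]+K[0,0]*q[0]/-q[2],K[1,2]+K[1,1]*-q[1]/-q[2]])
E
python3 - <<'E'
from h import *
p=cv2.imread("pics/top0.png");s=cv2.imread("pics/scene0.png")
d=np.load("pics/top0.npy")
a=cv2.resize(p[115:285,195:325],None,fx=3.5,fy=3.5,interpolation=cv2.INTER_CUBIC)
b=cv2.resize(s[150:315,180:400],None,fx=1.5,fy=1.5,interpolation=cv2.INTER_CUBIC)
W=np.zeros((600,800,3),np.uint8);W[:595,:455]=a;W[:248,460:790]=b
cv2.imwrite("pics/crop0.png",W)
# tins: non-green, inside hull of mat
for n,im in(("top",p),("scene",s)):
    hsv=cv2.cvtColor(im,cv2.COLOR_BGR2HSV)
    g=cv2.inRange(hsv,(65,90,20),(95,255,160))
    c=max(cv2.findContours(g,0,2)[0],key=cv2.contourArea)
    m=np.zeros_like(g);cv2.drawContours(m,[cv2.convexHull(c)],-1,255,-1)
    m=cv2.erode(m,np.ones((5,5)))
    gray=cv2.cvtColor(im,cv2.COLOR_BGR2GRAY)
    t=cv2.inRange(hsv,(0,0,70),(180,70,255))&m
    cv2.imwrite(f"pics/m_{n}.png",t)
    dt=cv2.distanceTransform(t,cv2.DIST_L2,5)
    k=(dt==cv2.dilate(dt,np.ones((9,9))))&(dt>4)
    for v,u in np.argwhere(k):
        print(n,u,v,dt[v,u].round(1),[ray(n,u,v,z).round(0)[:2].tolist() for z in(24,42)])
# depth surface heights
cp=camera_params("top");K=cp["K"]
v,u=np.mgrid[0:420,0:560]
P=np.stack([(u-K[0,2])/K[0,0]*d,-(v-K[1,2])/K[1,1]*d,-d],-1)@cp["rotation"].T+cp["eye"]
np.save("pics/P.npy",P)
print("table z",np.median(P[200:240,330:380,2]))
z=P[...,2]
for nm,lo,hi,box in (("wide",17,29,(195,325,200,285)),("tall",35,50,(195,325,200,285)),("wall",20,38,(200,330,115,190)),("knob",50,75,(200,330,115,190)),("spool",35,60,(390,430,190,230)),("glue",60,130,(130,170,130,170))):
    m=((z>lo)&(z<hi)).astype(np.uint8);q=np.zeros_like(m);q[box[2]:box[3],box[0]:box[1]]=1
    N,l,st,ce=cv2.connectedComponentsWithStats(m&q)
    for i in range(1,N):
        if st[i,4]>6:print(nm,st[i],P[l==i].mean(0).round(1))
E
```

```text
scene 282 167 9.2 [[426.0, -54.0], [438.0, -47.0]]
scene 298 181 9.4 [[444.0, -2.0], [456.0, 3.0]]
scene 350 196 9.8 [[424.0, 120.0], [436.0, 122.0]]
scene 320 197 15.0 [[459.0, 61.0], [471.0, 65.0]]
scene 373 197 9.6 [[402.0, 166.0], [414.0, 168.0]]
scene 374 197 9.6 [[401.0, 168.0], [413.0, 170.0]]
table z 0.39237986822547555
wide [245 224  28  28 572] [461.8  63.6  24.4]
tall [273 230  35  25 516] [449.6 -24.4  42.3]
tall [211 236  35  26 520] [428.3 146.1  42.7]
wall [261 127  56  52 736] [706.1 -22.9  30.2]
wall [254 165   6   5  21] [658.9  76.2  28.9]
knob [258 162   6   7  38] [657.   62.6  65.8]
spool [402 202  14  14 160] [ 548.7 -349.    50.7]
glue [141 139  18  18 256] [694.1 364.1  85.4]
```

View pics/crop0.png

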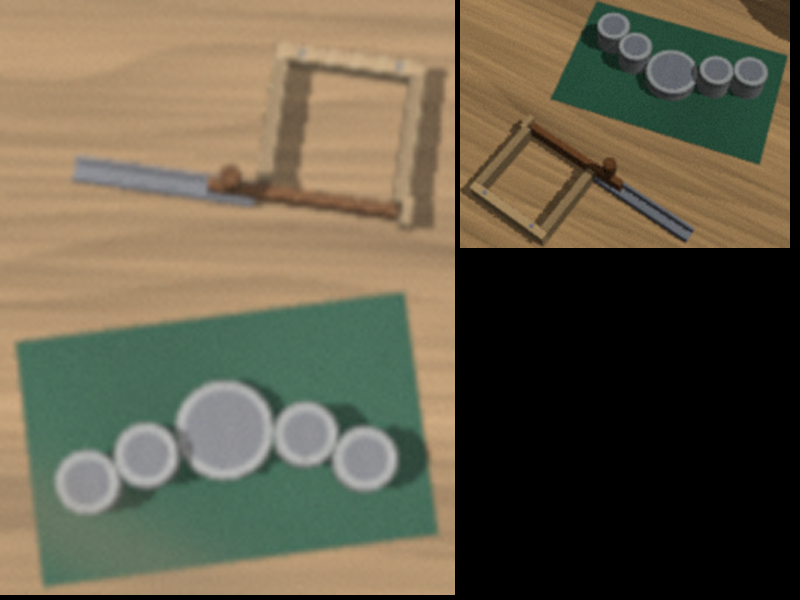

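The crop shows c (87,481), a (147,455), wide (225,430), b (306,434) and d (365,458). The gate is shut, with the knob at (230,180). The gate and bay are turned a few degrees. Next I'll get exact values from the depth.

```bash
python3 - <<'E'
from h import *
from scipy.cluster.vq import kmeans2
P=np.load("pics/P.npy");z=P[...,2];im=cv2.imread("pics/top0.png")
def sel(lo,hi,b):
    m=(z>lo)&(z<hi);q=np.zeros_like(m);q[b[2]:b[3],b[0]:b[1]]=1;return m&q
T={}
for (n,b) in (("ca",(205,247,215,285)),("bd",(272,325,215,285))):
    X=P[sel(36,50,b)][:,:2]
    c,l=kmeans2(X,np.array([[X[:,0].mean(),X[:,1].max()],[X[:,0].mean(),X[:,1].min()]]),minit="matrix")
    for i in(0,1):T[n[i]]=np.array(cv2.minEnclosingCircle(X[l==i].astype(np.float32))[0]);print(n[i],c[i].round(1),T[n[i]].round(1),cv2.minEnclosingCircle(X[l==i].astype(np.float32))[1])
    T[n[0]],T[n[1]]=c
X=P[sel(17,29,(243,276,220,256))][:,:2]
w=X.mean(0);print("wide",w,cv2.minEnclosingCircle(X.astype(np.float32)))
L=T["a"]-T["b"];L/=np.linalg.norm(L);n=np.array([L[1],-L[0]]);print("a-b dist",np.linalg.norm(T["a"]-T["b"]),"exit dir",n,np.degrees(np.arctan2(n[1],n[0])),"offset",(w-T["b"])@n,(w-T["b"])@L)
# bay
B=sel(22,38,(262,330,115,190));Q=P[B][:,:2]
r=cv2.minAreaRect(Q.astype(np.float32));print("bay rect",r,cv2.boxPoints(r).round(1).tolist())
hsv=cv2.cvtColor(im,cv2.COLOR_BGR2HSV)
red=B&(hsv[...,2]<0.55*255)&(hsv[...,1]>110)
# gate line: bar pixels top
G=[]
for y in range(-55,50,5):
    s=Q[(abs(Q[:,1]-y)<3)];f=s[s[:,0]<690]
    if len(f):print(y,f[:,0].min().round(1),f[:,0].mean().round(1),f[:,0].max().round(1),"back",s[:,0].max().round(1))
g=sel(5,20,(205,262,150,185));X=P[g][:,:2];print("guide",cv2.minAreaRect(X.astype(np.float32)))
k=sel(55,80,(250,275,155,175));print("knob",P[k].mean(0),P[k][:,:2].min(0),P[k][:,:2].max(0))
E
```

```text
c [417.6 168.3] [417.3 168.4] 24.89764976501465
a [439.3 123.3] [439.9 123.7] 25.066959381103516
b [458.9  -0.6] [ 4.589e+02 -4.000e-01] 24.981687545776367
d [440.5 -47.5] [440.9 -47.7] 24.89800262451172
wide [461.75718182  63.59530835] ((462.09991455078125, 63.418128967285156), 38.905059814453125)
a-b dist 125.5287599104133 exit dir [0.9877699  0.15591864] 8.970078297119082 offset 12.88397538863723 63.00589696586611
bay rect ((707.2123413085938, -21.861351013183594), (141.53721618652344, 134.5074005126953), 80.5864486694336) [[629.2999877929688, -80.69999694824219], [762.0, -102.69999694824219], [785.0999755859375, 37.0], [652.4000244140625, 59.0]]
-55 639.8 643.9 648.5 back 767.3
-50 640.3 645.2 651.6 back 768.1
-45 640.8 646.1 651.3 back 768.7
-40 641.5 645.7 651.3 back 769.8
-35 641.5 645.9 650.3 back 769.9
-30 642.3 646.9 653.6 back 768.9
-25 642.7 648.2 653.2 back 773.6
-20 643.3 648.3 653.2 back 771.6
-15 644.4 648.7 654.3 back 772.2
-10 644.2 649.1 654.3 back 772.0
-5 645.1 650.0 655.7 back 774.9
0 646.2 651.3 655.7 back 774.2
5 646.9 650.7 655.7 back 773.9
10 647.4 651.8 656.3 back 774.4
15 648.6 653.0 657.8 back 778.3
20 647.9 652.6 657.4 back 776.6
25 647.9 652.2 657.7 back 776.6
30 649.6 667.6 688.7 back 778.3
35 650.0 669.4 688.8 back 750.6
40 651.0 669.9 688.9 back 709.2
45 651.3 658.5 671.3 back 671.3
guide ((663.1285400390625, 141.30104064941406), (160.12413024902344, 96.9101333618164), 89.47496795654297)
knob [657.23863131  62.89128938  66.6129773 ] [650.09233857  55.64457315] [665.66204845  69.62811216]
```

```bash
python3 - <<'E'
from h import *
P=np.load("pics/P.npy");z=P[...,2]
m=np.zeros(z.shape,bool);m[115:195,262:330]=1
Q=P[m&(z>22)&(z<38)][:,:2]
ys=np.arange(-50,28,4.)
f=[Q[abs(Q[:,1]-y)<3][:,0].min() for y in ys];b=[Q[abs(Q[:,1]-y)<3][:,0].max() for y in ys]
sf=np.polyfit(ys,f,1);sb=np.polyfit(ys,b,1)
xs=np.arange(680,760,4.)
r=[Q[abs(Q[:,0]-x)<3][:,1].min() for x in xs];l=[Q[abs(Q[:,0]-x)<3][:,1].max() for x in xs]
sr=np.polyfit(xs,r,1);sl=np.polyfit(xs,l,1)
print([np.degrees(np.arctan(s[0])) for s in(sf,sb,-sr,-sl)])
th=-np.arctan(np.mean([sf[0],sb[0],-sr[0],-sl[0]]));R=np.array([[np.cos(th),-np.sin(th)],[np.sin(th),np.cos(th)]])
q=Q@R
fx=np.median((np.c_[f,ys]@R)[:,0]);bx=np.median((np.c_[b,ys]@R)[:,0]);ry=np.median((np.c_[xs,r]@R)[:,1]);ly=np.median((np.c_[xs,l]@R)[:,1])
O=R@[(fx+bx)/2,(ry+ly)/2];print("th",np.degrees(th),"size",bx-fx,ly-ry,"O",O, "R",R.tolist())
k=np.array([657.2,62.9]);print("knob in bay",(k-O)@R,"wide in bay",(np.array([461.9,63.5])-O)@R)
for t in(0,.115):print("knob at",t,O+R@[-59,80+1000*t])
E
```

```text
[np.float64(6.742359024758205), np.float64(7.201753356094862), np.float64(6.964941714147207), np.float64(6.468511588736277)]
th -6.844545186701249 size 127.14668358212566 121.50586553002591 O [707.24894434 -23.97174718] R [[0.9928731536498597, 0.11917592358099056], [-0.11917592358099056, 0.9928731536498597]]
knob in bay [-60.0452739   80.28799642] wide in bay [-254.02490636   57.60866243]
knob at 0 [658.20350216  62.48948461]
knob at 0.115 [671.90873337 176.66989728]
```

arm_command([
  [[0,0,0.128,1,-1,0,-0.2],[0,0,0.128,1,-1,0,-0.2],[0,0,0.128,1,-1,0,-0.2],[0,0,0.128,1,-1,0,-0.2],[0,0,0.128,1,-1,0,-0.2]],
], newtons=20)

```text
clock: 0.72
tool_pos: [307.4, 453.9, 198.0]
tool_rot: [[-0.993, 0.121, -0.0], [0.121, 0.993, -0.0], [0.0, -0.0, -1.0]]
contact_force: [-0.4, 0.8, 0.2]
gripper_width: 34.0
grasp_force: 0.0
```

arm_command([
  [[0,0,0,1,-1,0,-0.2],[0,0,0,1,-1,0,-0.2],[0,0,0,1,-1,0,-0.2],[0,0,0,1,-1,0,-0.2],[0,0,0,1,-1,0,-0.2]],
])

```text
clock: 1.35
tool_pos: [457.0, 304.8, 197.8]
tool_rot: [[-0.993, 0.12, -0.0], [0.12, 0.993, -0.0], [0.0, -0.0, -1.0]]
contact_force: [0.9, 0.0, 0.5]
gripper_width: 34.2
grasp_force: 0.0
```

arm_command([
  [[0,0,0,1,-1,-0.3,-0.2],[0,0,0,1,-1,-0.3,-0.2],[0,0,0,1,-1,-0.3,-0.2],[0,0,0,1,-1,-0.3,-0.2],[0,0,0,1,-1,-0.3,-0.2]],
])

```text
clock: 1.98
tool_pos: [606.7, 155.3, 152.1]
tool_rot: [[-0.993, 0.119, -0.001], [0.119, 0.993, -0.0], [0.001, -0.0, -1.0]]
contact_force: [-0.1, 0.1, 0.3]
gripper_width: 34.5
grasp_force: 0.0
```

arm_command([
  [[0,0,0,0.345,-0.614,-0.35,-0.2],[0,0,0,0.345,-0.614,-0.35,-0.2],[0,0,0,0.345,-0.614,-0.35,-0.2],[0,0,0,0.345,-0.614,-0.55,-0.2],[0,0,0,0.345,-0.614,-0.7,-0.2],[0,0,0,0.345,-0.614,-0.767,-0.2],[0,0,0,0.345,-0.614,-0.767,-0.2]],
])

```text
clock: 2.85
tool_pos: [657.5, 64.4, 38.1]
tool_rot: [[-0.993, 0.117, -0.001], [0.117, 0.993, 0.0], [0.001, 0.0, -1.0]]
contact_force: [-0.8, -0.0, 0.5]
gripper_width: 34.4
grasp_force: 0.0
```

```bash
python3 - <<'E'
from h import *
s=monitor.sense();print(s["tool_pos"],s["contact_force"])
p,d=snapshot("scene");a=p[200:330,180:360];w,_=snapshot("wrist")
o=np.zeros((420,800,3),np.uint8);o[:260,:360]=cv2.resize(a,None,fx=2,fy=2);o[:330,360:]=cv2.resize(w,(440,330));cv2.imwrite("pics/k1.png",o)
E
```

```text
[657.54950372  64.43891328  38.12175491] [-0.84478828 -0.01542965  0.53053813]
```

View pics/k1.png

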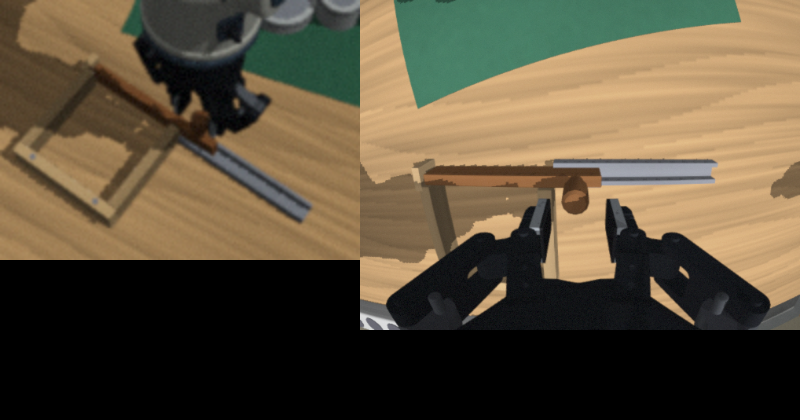

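The wrist view shows the knob between the fingers (knob top about (575,205), pads at 543 and 612). I'll check its fore-aft centring by ray.

```bash
cat >> h.py <<'E'
def wray(u,v,z,c=None):
    c=c or camera_params("wrist");K=c["K"]
    a,b=(u-K[0,2]),(v-K[1,2]);r=np.hypot(a,b);t=r/K[0,0]
    d=c["rotation"]@np.array([np.sin(t)*a/r,-np.sin(t)*b/r,-np.cos(t)]);e=c["eye"];return e+d*(z-e[2])/d[2]
E
python3 - <<'E'
from h import *
f=560/440
for u,v,z in((576,208,68),(576,180,32),(543,200,45),(613,200,45),(543,200,38)):print(u,v,z,wray((u-360)*f,v*f,z).round(1))
print(camera_params("wrist"))
E
```

```text
576 208 68 [659.1  63.8  68. ]
576 180 32 [653.4  64.3  32. ]
543 200 45 [661.5  38.7  45. ]
613 200 45 [667.7  90.3  45. ]
543 200 38 [664.7  37.2  38. ]
{'K': array([[325.1922621 ,   0.        , 277.39530733],
       [  0.        , 325.1922621 , 207.68804013],
       [  0.        ,   0.        ,   1.        ]]), 'eye': array([583.53402063,  73.9850265 , 215.87411789]), 'rotation': array([[ 1.18274551e-01, -9.48441501e-01, -2.94057563e-01],
       [ 9.92980602e-01,  1.13210641e-01,  3.42472555e-02],
       [ 8.08926908e-04, -2.96044035e-01,  9.55173950e-01]])}
```

arm_command([
  [[0,0,0,0.012,0.1,0,-0.2],[0,0,0,0.024,0.2,0,-0.2],[0,0,0,0.036,0.3,0,-0.2],[0,0,0,0.048,0.4,0,-0.2],[0,0,0,0.06,0.5,0,-0.2],[0,0,0,0.072,0.6,0,-0.2],[0,0,0,0.084,0.7,0,-0.2],[0,0,0,0.09,0.75,0,-0.2],[0,0,0,0.09,0.75,0,-0.2]],
])

```text
clock: 4.08
tool_pos: [671.6, 176.0, 38.0]
tool_rot: [[-0.993, 0.118, 0.0], [0.118, 0.993, -0.0], [-0.0, -0.0, -1.0]]
contact_force: [-0.0, -0.9, 0.9]
gripper_width: 34.1
grasp_force: 0.0
```

arm_command([
  [[0,0,0,0.003,0.025,0,-0.2],[0,0,0,0.005,0.045,0,-0.2],[0,0,0,0.006,0.05,0,-0.2],[0,0,0,0.006,0.05,0,-0.2]],
])

```text
clock: 4.58
tool_pos: [672.5, 183.0, 38.0]
tool_rot: [[-0.993, 0.119, 0.0], [0.119, 0.993, -0.0], [-0.0, -0.0, -1.0]]
contact_force: [0.1, 0.3, 0.1]
gripper_width: 34.3
grasp_force: 0.0
```

arm_command([
  [[0,0,0,0.001,0.01,0,-0.2],[0,0,0,0.002,0.02,0,-0.2],[0,0,0,0.002,0.02,0,-0.2]],
])

```text
clock: 4.95
tool_pos: [672.8, 186.2, 38.0]
tool_rot: [[-0.993, 0.118, 0.0], [0.118, 0.993, 0.0], [-0.0, 0.0, -1.0]]
contact_force: [0.5, -1.0, -1.5]
gripper_width: 34.3
grasp_force: 0.0
```

```bash
cat > knob.py <<'E'
from h import *
import sys
p,d=snapshot("top");cv2.imwrite(f"pics/{sys.argv[1]}t.png",p)
q,_=snapshot("scene");w,_=snapshot("wrist");cv2.imwrite(f"pics/{sys.argv[1]}w.png",w)
o=np.zeros((420,800,3),np.uint8);o[:340,:300]=cv2.resize(p[115:285,185:335],None,fx=2,fy=2);o[:375,300:]=cv2.resize(w,(500,375));cv2.imwrite(f"pics/{sys.argv[1]}.png",o)
E
python3 knob.py k2
```

```text
(no output)
```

View pics/k2.png

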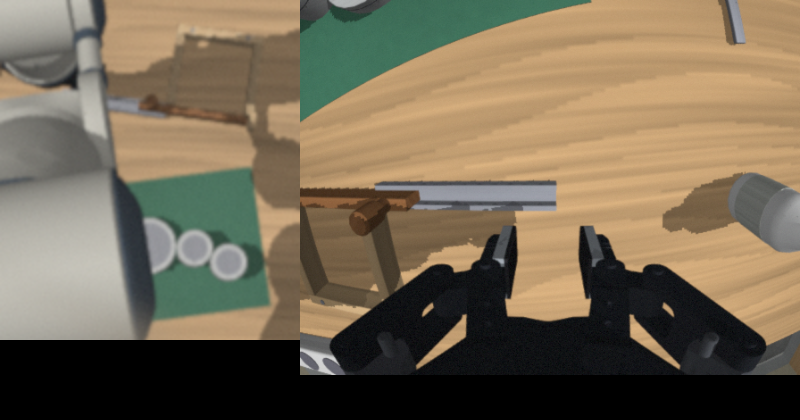

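The gate hasn't moved: the knob is still at about (370,213), left of the fingers, so they must have passed over it. I'll check the fingertip height from the pad separation.

```bash
python3 - <<'E'
from h import *
f=1.12
print(monitor.sense()["tool_pos"])
for z in(40,50,60,70,80,90):
    a=wray(216*f,228*f,z);b=wray(280*f,227*f,z);print(z,a.round(1),b.round(1),np.linalg.norm(a-b).round(1),"knob",wray(78,208*f,z).round(1))
p,d=snapshot("wrist");print("depth knob top",d[232:242:4,70:90:5],"tips",d[252:275:4,238:246:2])
E
```

```text
[672.73990109 186.03405625  38.02296331]
40 [678.7 165.4  40. ] [683.  207.9  40. ] 42.7 knob [653.3  56.1  40. ]
50 [674.1 167.2  50. ] [678.2 207.3  50. ] 40.3 knob [650.2  64.1  50. ]
60 [669.5 168.9  60. ] [673.3 206.6  60. ] 37.9 knob [647.   72.1  60. ]
70 [664.9 170.7  70. ] [668.5 205.9  70. ] 35.4 knob [643.8  80.1  70. ]
80 [660.2 172.5  80. ] [663.6 205.3  80. ] 33.0 knob [640.7  88.1  80. ]
90 [655.6 174.2  90. ] [658.7 204.6  90. ] 30.5 knob [637.5  96.2  90. ]
depth knob top [[167.34451 168.8285  172.66936 176.18605]
 [162.87576 166.38597 170.4351  172.6719 ]
 [160.01945 164.54993 166.39925 172.14215]] tips [[232.5779  232.81236 233.25128 232.94167]
 [147.45546 148.95226 235.21854 234.2615 ]
 [142.19482 148.31259 236.23323 235.09947]
 [140.75955 148.40141 156.48802 237.68555]
 [136.4503  144.0012  155.48018 237.23825]
 [135.82181 143.34349 152.99727 239.72133]]
```

```bash
python3 - <<'E'
from h import *
p,d=snapshot("wrist");c=camera_params("wrist");K=c["K"]
v,u=np.mgrid[0:420,0:560].astype(float)
a=u-K[0,2];b=v-K[1,2];r=np.hypot(a,b)+1e-9;t=r/K[0,0]
P=np.stack([np.tan(t)*a/r*d,-np.tan(t)*b/r*d,-d],-1)@c["rotation"].T+c["eye"]
print("eye",c["eye"])
F=P[230:330,190:290].reshape(-1,3);F=F[(F[:,2]>35)&(F[:,2]<130)];print("left finger lowest",F[F[:,2]<F[:,2].min()+4].round(1)[:8].tolist())
F=P[230:330,300:390].reshape(-1,3);F=F[(F[:,2]>35)&(F[:,2]<130)];print("right finger lowest",F[F[:,2]<F[:,2].min()+4].round(1)[:8].tolist())
kk=P[215:275,40:110].reshape(-1,3);q=kk[(kk[:,2]>50)&(kk[:,2]<80)];print("knob",q.mean(0),q.min(0),q.max(0))
print("table",np.median(P[100:150,300:400,2]))
q,dt=snapshot("top");print()
E
```

```text
eye [598.05373005 196.25668882 214.91905657]
left finger lowest [[659.9, 166.4, 76.8], [660.3, 167.3, 76.2], [660.1, 169.3, 77.0], [660.6, 171.6, 76.4], [661.5, 171.4, 75.7], [662.1, 171.2, 75.6], [662.6, 171.2, 75.5], [663.4, 171.2, 77.1]]
right finger lowest [[666.1, 205.2, 75.5], [667.6, 205.1, 75.8], [671.0, 204.7, 72.2], [671.6, 204.7, 72.0], [671.1, 204.5, 74.1], [672.2, 204.5, 73.1], [672.6, 204.5, 73.3], [673.2, 204.4, 73.3]]
knob [653.07131632  67.94285903  63.46701799] [645.63025543  56.78867329  50.00275012] [664.12633401  73.92715735  70.95973392]
table 1.1182926817956798
```

The wrist depth puts the actual fingertips at about z = 72, some 34 mm above the reported TCP, so they passed over the knob. I'll go back and descend by what the camera shows.

arm_command([
  [[0,0,0,0,0,0.067,-0.2],[0,0,0,-0.094,-0.818,0.067,-0.2],[0,0,0,-0.094,-0.818,0.067,-0.2],[0,0,0,-0.094,-0.818,0.067,-0.2],[0,0,0,-0.094,-0.818,0,-0.2],[0,0,0,-0.094,-0.818,-0.08,-0.2],[0,0,0,-0.094,-0.818,-0.16,-0.2],[0,0,0,-0.094,-0.818,-0.16,-0.2]],
])

```text
clock: 6.25
tool_pos: [657.7, 64.0, 12.5]
tool_rot: [[-0.993, 0.118, -0.002], [0.118, 0.993, -0.0], [0.002, -0.0, -1.0]]
contact_force: [-0.1, 0.1, 0.1]
gripper_width: 34.0
grasp_force: 0.0
```

```bash
cat >> h.py <<'E'
def wcloud():
    p,d=snapshot("wrist");c=camera_params("wrist");K=c["K"]
    v,u=np.mgrid[0:420,0:560].astype(float)
    a=u-K[0,2];b=v-K[1,2];r=np.hypot(a,b)+1e-9;t=r/K[0,0]
    return p,np.stack([np.tan(t)*a/r*d,-np.tan(t)*b/r*d,-d],-1)@c["rotation"].T+c["eye"]
def tips(p,P):
    g=p.max(2)<999
    for s,e in((180,275),(295,390)):
        b=P[225:340,s:e].reshape(-1,3);t=monitor.sense()["tool_pos"]
        b=b[(abs(b[:,0]-t[0])<14)&(abs(b[:,1]-t[1])<45)&(b[:,2]>t[2]-30)];q=b[np.argsort(b[:,2])[:15]];print("low",q.mean(0).round(1),q[0].round(1))
E
python3 - <<'E'
from h import *
p,P=wcloud();cv2.imwrite("pics/k3.png",p);tips(p,P)
q=P[200:300,230:330].reshape(-1,3);q=q[(q[:,2]>60)&(q[:,2]<72)];print(q.mean(0))
E
```

```text
low [657.8  27.8   1.2] [6.717e+02 2.240e+01 5.000e-01]
low [660.5  95.5   2.6] [657.1  88.9   2. ]
[652.59591067  65.35800899  67.62671251]
```

View pics/k3.png

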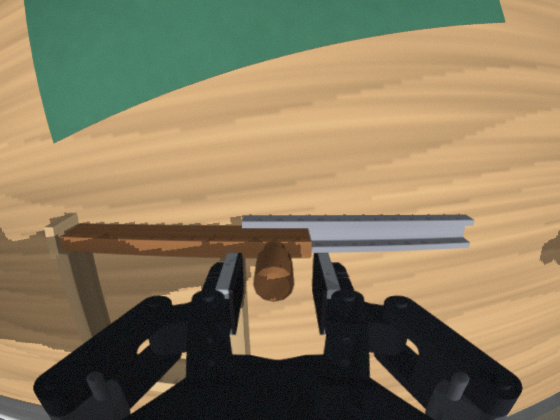

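The knob at (274,280) now sits well between the pads. Pushing the gate open.

arm_command([
  [[0,0,0,0.012,0.1,0,-0.2],[0,0,0,0.024,0.2,0,-0.2],[0,0,0,0.036,0.3,0,-0.2],[0,0,0,0.048,0.4,0,-0.2],[0,0,0,0.06,0.5,0,-0.2],[0,0,0,0.072,0.6,0,-0.2],[0,0,0,0.084,0.7,0,-0.2],[0,0,0,0.088,0.75,0,-0.2],[0,0,0,0.09,0.76,0,-0.2]],
])

```text
clock: 7.42
tool_pos: [672.1, 177.8, 13.9]
tool_rot: [[-0.993, 0.118, -0.0], [0.118, 0.993, 0.0], [0.0, 0.0, -1.0]]
contact_force: [-0.0, -0.5, 1.3]
gripper_width: 34.2
grasp_force: 0.4
```

arm_command([
  [[0,0,0,0.001,0.012,0,-0.2],[0,0,0,0.003,0.024,0,-0.2],[0,0,0,0.004,0.036,0,-0.2],[0,0,0,0.005,0.042,0,-0.2]],
])

```text
clock: 7.92
tool_pos: [672.8, 183.6, 14.0]
tool_rot: [[-0.993, 0.119, -0.0], [0.119, 0.993, -0.0], [0.0, -0.0, -1.0]]
contact_force: [-1.5, -5.8, 0.7]
gripper_width: 33.8
grasp_force: 2.6
```

arm_command([
  [[0,0,0,0.001,0.01,0,-0.2],[0,0,0,0.002,0.015,0,-0.2],[0,0,0,0.002,0.015,0,-0.2]],
])

```text
clock: 8.3
tool_pos: [672.8, 183.8, 13.9]
tool_rot: [[-0.993, 0.119, -0.001], [0.119, 0.993, -0.003], [0.001, -0.003, -1.0]]
contact_force: [-2.4, -16.3, 2.1]
gripper_width: 34.1
grasp_force: 8.2
```

```bash
python3 - <<'E'
from h import *
p,P=wcloud();cv2.imwrite("pics/k4.png",p)
q=P[200:310,230:330].reshape(-1,3);q=q[(q[:,2]>60)&(q[:,2]<72)];print(q.mean(0))
E
```

```text
[666.54995654 181.17535442  67.21339248]
```

View pics/k4.png

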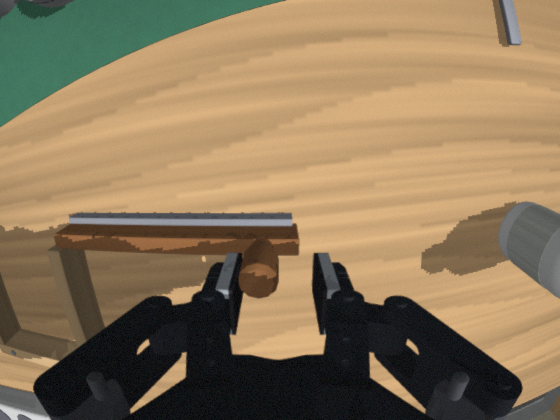

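The wrist view shows the bar's end level with the guide's end, the knob at (258,280) against the left pad, and 16 N at the stop: the gate is fully open. Backing off and going behind the wide tin.

arm_command([
  [[0,0,0,-0.005,-0.05,0,-0.2],[0,0,0,-0.005,-0.05,0.3,-0.2],[0,0,0,-0.005,-0.05,0.5,-0.2],[0,0,0.264,-1,-0.5,0.5,-0.388],[0,0,0.264,-1,-0.5,0.5,-0.388],[0,0,0.264,-1,-0.5,0.5,-0.388],[0,0,0.264,-1,-0.5,0.5,-0.388]],
])

```text
clock: 9.22
tool_pos: [520.7, 110.1, 89.3]
tool_rot: [[-0.988, -0.156, -0.001], [-0.156, 0.988, 0.0], [0.001, 0.0, -1.0]]
contact_force: [1.3, 0.3, -0.5]
gripper_width: 26.0
grasp_force: 0.0
```

arm_command([
  [[0,0,0,-0.805,-0.382,0,-0.388],[0,0,0,-0.805,-0.382,0,-0.388],[0,0,0,-0.805,-0.382,0,-0.388],[0,0,0,-0.805,-0.382,-0.3,-0.388],[0,0,0,-0.805,-0.382,-0.5,-0.388],[0,0,0,-0.805,-0.382,-0.5,-0.388]],
])

```text
clock: 9.98
tool_pos: [402.8, 53.8, 12.8]
tool_rot: [[-0.988, -0.157, -0.002], [-0.157, 0.988, 0.0], [0.002, 0.0, -1.0]]
contact_force: [0.1, -1.3, 0.2]
gripper_width: 26.0
grasp_force: 0.0
```

```bash
python3 - <<'E'
from h import *
p,P=wcloud();cv2.imwrite("pics/c1.png",p)
s=monitor.sense();t=s["tool_pos"];R=s["tool_rot"];print(t,s["tool_rot"].round(3).tolist())
Q=(P-t)@R  # tool frame: x,y,z
for sg in(-1,1):
    m=(sg*Q[...,1]>12)&(sg*Q[...,1]<32)&(abs(Q[...,0])<16)&(P[...,2]>12)
    q=P[m];i=np.argsort(q[:,2])[:25];print(sg,q[i][::6].round(1).tolist(),Q[m][i][::6].round(1).tolist())
E
```

```text
[403.14198315  53.76702273  13.84542724] [[-0.988, -0.157, -0.001], [-0.157, 0.988, 0.0], [0.001, 0.0, -1.0]]
-1 [[396.2, 35.0, 50.9], [395.3, 37.4, 51.9], [396.2, 35.3, 53.0], [395.7, 34.3, 53.3], [395.4, 35.3, 53.6]] [[9.8, -17.4, -37.1], [10.3, -14.9, -38.0], [9.8, -17.2, -39.1], [10.4, -18.0, -39.5], [10.6, -17.1, -39.8]]
1 [[393.3, 67.1, 48.5], [393.1, 66.9, 50.0], [398.5, 67.9, 51.0], [401.5, 67.9, 51.7], [400.6, 67.7, 52.2]] [[7.7, 14.7, -34.6], [7.9, 14.6, -36.2], [2.4, 14.7, -37.1], [-0.5, 14.2, -37.8], [0.3, 14.1, -38.4]]
```

View pics/c1.png

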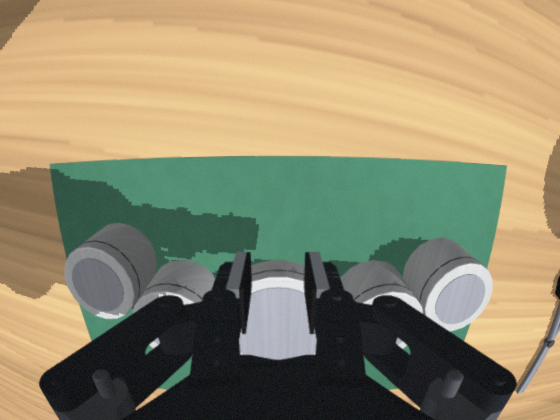

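The view is centred: the wide tin is ahead between the pads, with narrow tins on both sides and free table beneath the fingers. The fingertips are still about 35 mm above the reported TCP. Descending gently.

arm_command([
  [[0,0,0,0,0,-0.07,-0.388],[0,0,0,0,0,-0.12,-0.388],[0,0,0,0,0,-0.16,-0.388],[0,0,0,0,0,-0.16,-0.388]],
])

```text
clock: 10.52
tool_pos: [402.3, 53.6, -10.2]
tool_rot: [[-0.988, -0.157, -0.001], [-0.157, 0.988, 0.0], [0.001, 0.0, -1.0]]
contact_force: [-0.8, -0.8, -0.4]
gripper_width: 26.4
grasp_force: 0.0
```

```bash
cat > tip.py <<'E'
from h import *
p,P=wcloud();cv2.imwrite("pics/last.png",p)
s=monitor.sense();t=s["tool_pos"];R=s["tool_rot"];print(s["clock"],t.round(1),s["contact_force"].round(1))
Q=(P-t)@R
for sg in(-1,1):
    m=(sg*Q[...,1]>8)&(sg*Q[...,1]<32)&(abs(Q[...,0])<14)&(P[...,2]>4)
    q=P[m];i=np.argsort(q[:,2])[:40];print(sg,q[i][::10].round(1).tolist())
E
python3 tip.py
```

```text
10.575 [402.3  53.6 -10. ] [-0.7  0.8 -0.1]
-1 [[397.9, 44.7, 4.1], [398.6, 41.0, 26.0], [395.1, 35.4, 27.4], [394.9, 37.4, 28.3]]
1 [[398.3, 72.4, 4.4], [397.1, 67.7, 26.1], [389.2, 71.3, 27.9], [405.8, 68.7, 28.5]]
```

No contact even at z = -10, which confirms the offset. Going 15 mm further.

arm_command([
  [[0,0,0,0,0,-0.03,-0.388],[0,0,0,0,0,-0.06,-0.388],[0,0,0,0,0,-0.09,-0.388],[0,0,0,0,0,-0.105,-0.388],[0,0,0,0,0,-0.105,-0.388]],
])

```text
clock: 11.2
tool_pos: [402.3, 53.6, -25.9]
tool_rot: [[-0.988, -0.157, -0.0], [-0.157, 0.988, -0.0], [0.0, 0.0, -1.0]]
contact_force: [-0.1, -0.9, 1.1]
gripper_width: 26.0
grasp_force: 0.0
```

```bash
python3 tip.py
```

```text
11.25 [402.4  53.6 -25.8] [-0.4  0.5  0.1]
-1 [[392.1, 38.7, 4.1], [399.9, 41.2, 10.9], [394.1, 39.6, 12.4], [394.1, 38.2, 12.9]]
1 [[387.6, 82.2, 4.1], [396.8, 67.5, 11.2], [394.7, 67.0, 12.1], [403.0, 68.1, 12.9]]
```

arm_command([
  [[0,0,0,0.05,0.008,0,-0.388],[0,0,0,0.09,0.014,0,-0.388],[0,0,0,0.13,0.0205,0,-0.388],[0,0,0,0.17,0.027,0,-0.388],[0,0,0,0.21,0.033,0,-0.388],[0,0,0,0.25,0.0395,0,-0.388],[0,0,0,0.29,0.046,0,-0.388],[0,0,0,0.33,0.052,0,-0.388]],
])

```text
clock: 12.25
tool_pos: [452.3, 61.5, -25.7]
tool_rot: [[-0.988, -0.157, -0.0], [-0.157, 0.988, -0.0], [0.0, 0.0, -1.0]]
contact_force: [-1.4, -0.2, 0.8]
gripper_width: 26.0
grasp_force: 0.5
```

arm_command([
  [[0,0,0,0.05,0.008,0,-0.388],[0,0,0,0.1,0.016,0,-0.388],[0,0,0,0.15,0.0237,0,-0.388],[0,0,0,0.2,0.0316,0,-0.388],[0,0,0,0.25,0.0395,0,-0.388],[0,0,0,0.3,0.0474,0,-0.388],[0,0,0,0.34,0.0537,0,-0.388],[0,0,0,0.37,0.0584,0,-0.388],[0,0,0,0.375,0.059,0,-0.388]],
])

```text
clock: 13.38
tool_pos: [508.5, 70.3, -25.8]
tool_rot: [[-0.988, -0.157, 0.0], [-0.157, 0.988, 0.0], [-0.0, -0.0, -1.0]]
contact_force: [-0.7, 0.1, 0.8]
gripper_width: 26.0
grasp_force: 0.1
```

```bash
cat > where.py <<'E'
from h import *
# tin tops from wrist cloud and top cloud
def topcloud():
    p,d=snapshot("top");c=camera_params("top");K=c["K"];v,u=np.mgrid[0:420,0:560]
    return p,np.stack([(u-K[0,2])/K[0,0]*d,-(v-K[1,2])/K[1,1]*d,-d],-1)@c["rotation"].T+c["eye"]
if __name__=="__main__":
    s=monitor.sense();print(s["clock"],s["tool_pos"].round(1),s["contact_force"].round(1))
    for nm,(p,P) in(("wrist",wcloud()),("top",topcloud())):
        cv2.imwrite(f"pics/w_{nm}.png",p)
        z=P[...,2];hsv=cv2.cvtColor(p,cv2.COLOR_BGR2HSV)
        for lo,hi in((18,30),(36,47)):
            m=((z>lo)&(z<hi)&(hsv[...,1]<70)&(hsv[...,2]>60)&(P[...,0]>380)&(P[...,0]<790)&(abs(P[...,1]-50)<140)).astype(np.uint8)
            N,l,st,ce=cv2.connectedComponentsWithStats(m)
            for i in range(1,N):
                if st[i,4]>60:
                    X=P[l==i][:,:2];print(nm,(lo,hi),st[i].tolist(),X.mean(0).round(1),"circ",[np.round(x,1) for x in cv2.minEnclosingCircle(X.astype(np.float32))])
E
python3 where.py
```

```text
13.375 [508.5  70.3 -25.8] [-0.7  0.1  0.8]
wrist (18, 30) [55, 43, 41, 52, 562] [423.7 -27.6] circ [array([423.4, -32.8]), np.float64(15.2)]
wrist (18, 30) [473, 69, 36, 34, 405] [401.8 148.3] circ [array([401.4, 150.9]), np.float64(12.2)]
wrist (18, 30) [144, 86, 45, 106, 790] [448.   20.4] circ [array([451.1,  11.9]), np.float64(21.6)]
wrist (18, 30) [370, 87, 48, 104, 803] [435.5 102.7] circ [array([435.4, 111.9]), np.float64(21.6)]
wrist (18, 30) [231, 257, 15, 13, 137] [500.4  53. ] circ [array([502.4,  52.7]), np.float64(4.0)]
wrist (18, 30) [310, 256, 15, 14, 138] [495.   86.8] circ [array([496.7,  87.8]), np.float64(4.0)]
wrist (18, 30) [239, 293, 77, 67, 3986] [533.   75.5] circ [array([537.1,  75.8]), np.float64(23.5)]
wrist (36, 47) [0, 40, 176, 175, 19037] [447.3 -13. ] circ [array([442.6, -21.1]), np.float64(49.5)]
wrist (36, 47) [382, 67, 178, 149, 18399] [428.2 135.5] circ [array([422.3, 141.7]), np.float64(47.1)]
wrist (36, 47) [226, 275, 16, 24, 223] [500.7  53.3] circ [array([502. ,  53.3]), np.float64(3.3)]
wrist (36, 47) [314, 275, 16, 24, 228] [495.5  86.6] circ [array([497. ,  87.9]), np.float64(4.0)]
```

The tin has slid out to about (556,78) with tiny forces, and the narrow tins look unmoved. Lifting and turning to push it sideways onto the bay's axis.

arm_command([
  [[0,0,0,-0.05,-0.008,0.1,-0.388],[0,0,0,-0.05,-0.008,0.27,-0.388],[0,0,-0.2,0.05,0.1,0.27,-0.388],[0,0,-0.4,0.194,0.445,0.27,-0.388],[0,0,-0.6,0.194,0.445,0.27,-0.388],[0,0,-0.8,0.194,0.445,0.27,-0.388],[0,0,-0.9,0.194,0.445,0.27,-0.388],[0,0,-0.9,0.194,0.445,0.27,-0.388]],
])

```text
clock: 14.48
tool_pos: [536.9, 136.9, 15.6]
tool_rot: [[-0.708, 0.707, 0.0], [0.707, 0.708, 0.0], [-0.0, 0.0, -1.0]]
contact_force: [0.1, 0.5, -0.7]
gripper_width: 25.9
grasp_force: 0.0
```

arm_command([
  [[0,0,-0.17,0,0,0,-0.388],[0,0,-0.34,0,0,0,-0.388],[0,0,-0.463,0,0,0,-0.388],[0,0,-0.463,0,0,0,-0.388]],
])

```text
clock: 14.98
tool_pos: [537.1, 136.9, 15.2]
tool_rot: [[-0.301, 0.954, 0.0], [0.954, 0.301, 0.0], [-0.0, 0.0, -1.0]]
contact_force: [-0.3, 0.2, -0.2]
gripper_width: 26.3
grasp_force: 0.0
```

```bash
python3 where.py; python3 -c "
from cell import *;print(monitor.sense()['joint_pos'],monitor.sense()['tool_rot'].round(3))"
```

```text
14.975 [537.1 136.9  15.2] [-0.3  0.2 -0.2]
wrist (18, 30) [95, 106, 56, 143, 1269] [443.1 155.1] circ [array([442. , 151.3]), np.float64(41.4)]
wrist (18, 30) [239, 278, 77, 82, 4790] [552.9  88.8] circ [array([554.4,  84.4]), np.float64(34.6)]
wrist (36, 47) [39, 97, 101, 172, 10424] [427.5 148.7] circ [array([422.6, 145.6]), np.float64(49.6)]
top (18, 30) [257, 190, 12, 25, 189] [556.8  56.4] circ [array([560.1,  62.8]), np.float64(34.2)]
top (36, 47) [273, 230, 35, 25, 482] [449.5 -25.1] circ [array([451.7, -25. ]), np.float64(49.3)]
[ 1.41861468e-01  6.39923361e-01  1.69846347e+00 -2.33392325e-05
  8.03131812e-01 -1.64649183e-01] [[-0.302  0.953  0.   ]
 [ 0.953  0.302 -0.   ]
 [-0.     0.    -1.   ]]
```

View pics/w_wrist.png

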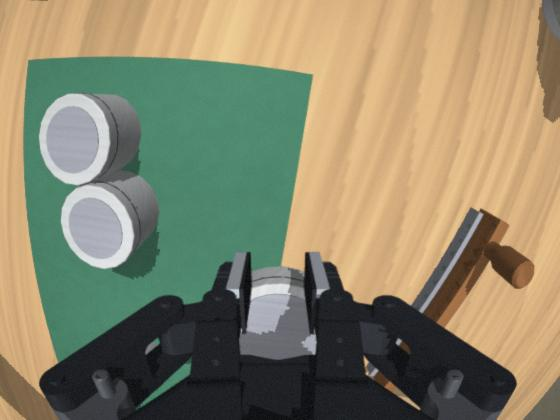

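The tin lies centred ahead of the pads, and b and d are unmoved. Descending and pushing.

arm_command([
  [[0,0,0,0,0,-0.1,-0.388],[0,0,0,0,0,-0.2,-0.388],[0,0,0,0,0,-0.26,-0.388],[0,0,0,0,0,-0.272,-0.388],[0,0,0,0.016,-0.05,-0.272,-0.388],[0,0,0,0.034,-0.11,-0.272,-0.388],[0,0,0,0.053,-0.17,-0.272,-0.388],[0,0,0,0.072,-0.23,-0.272,-0.388],[0,0,0,0.09,-0.29,-0.272,-0.388],[0,0,0,0.109,-0.35,-0.272,-0.388],[0,0,0,0.128,-0.41,-0.272,-0.388],[0,0,0,0.147,-0.47,-0.272,-0.388],[0,0,0,0.165,-0.53,-0.272,-0.388],[0,0,0,0.184,-0.59,-0.272,-0.388],[0,0,0,0.2,-0.64,-0.272,-0.388],[0,0,0,0.208,-0.668,-0.272,-0.388],[0,0,0,0.208,-0.668,-0.272,-0.388],[0,0,0,0.2,-0.64,-0.2,-0.388],[0,0,0,0.2,-0.6,-0.0,-0.388],[0,0,0,0.2,-0.6,0.0,-0.388]],
])

```text
clock: 17.58
tool_pos: [568.6, 47.8, 17.2]
tool_rot: [[-0.298, 0.955, 0.004], [0.955, 0.298, -0.0], [-0.001, 0.003, -1.0]]
contact_force: [0.9, -0.3, 0.2]
gripper_width: 26.1
grasp_force: 0.0
```

```bash
python3 where.py
```

```text
17.575 [568.6  47.8  17.2] [ 0.9 -0.3  0.2]
wrist (18, 30) [94, 0, 25, 16, 198] [433.3 155.8] circ [array([433.3, 156.3]), np.float64(6.3)]
wrist (18, 30) [91, 20, 45, 82, 715] [455.9 124. ] circ [array([443.5, 124.4]), np.float64(23.4)]
wrist (18, 30) [69, 222, 58, 65, 767] [466.7  16.2] circ [array([457.5,   3.6]), np.float64(24.5)]
wrist (18, 30) [239, 272, 77, 88, 5040] [ 5.832e+02 -4.000e-01] circ [array([585.1,  -3.7]), np.float64(37.3)]
wrist (18, 30) [90, 306, 11, 26, 151] [460.1 -44.2] circ [array([458.2, -47.4]), np.float64(12.3)]
wrist (36, 47) [39, 0, 83, 103, 6289] [436.1 127.4] circ [array([426.5, 132.7]), np.float64(37.7)]
wrist (36, 47) [31, 232, 86, 115, 6195] [450.  -14.9] circ [array([445.2, -23.1]), np.float64(50.4)]
top (18, 30) [275, 199, 12, 9, 69] [560.6   2.2] circ [array([560.8,   4.2]), np.float64(15.9)]
```

arm_command([
  [[0,0,0.17,-0.311,-0.324,0,-0.388],[0,0,0.34,-0.311,-0.324,0,-0.388],[0,0,0.51,-0.311,-0.324,0,-0.388],[0,0,0.68,-0.311,-0.324,0,-0.388],[0,0,0.85,-0.311,-0.324,0,-0.388],[0,0,0.9,-0.311,-0.324,0,-0.388]],
])

```text
clock: 18.42
tool_pos: [520.1, -1.5, 14.2]
tool_rot: [[-0.948, 0.318, -0.001], [0.318, 0.948, 0.0], [0.001, -0.0, -1.0]]
contact_force: [-0.0, -1.2, 0.2]
gripper_width: 26.4
grasp_force: 0.0
```

arm_command([
  [[0,0,0.15,0,0,0,-0.388],[0,0,0.199,0,0,0,-0.388],[0,0,0.199,0,0,0,-0.388]],
])

```text
clock: 18.8
tool_pos: [520.2, -1.5, 14.3]
tool_rot: [[-0.993, 0.119, -0.001], [0.119, 0.993, 0.0], [0.001, -0.0, -1.0]]
contact_force: [0.4, -1.2, -0.2]
gripper_width: 26.1
grasp_force: 0.0
```

```bash
cat > tin.py <<'E'
from where import *
from scipy.optimize import least_squares
s=monitor.sense();print(s["clock"],s["tool_pos"].round(1),s["tool_rot"].round(3)[:2].tolist(),s["contact_force"].round(1))
O=np.array([707.2,-24.]);R=np.array([[.9929,.1192],[-.1192,.9929]])
p,P=wcloud();z=P[...,2];hsv=cv2.cvtColor(p,cv2.COLOR_BGR2HSV);cv2.imwrite("pics/tin_w.png",p)
m=((z>18)&(z<29)&(hsv[...,1]<70)&(hsv[...,2]>50)&(P[...,0]>525)).astype(np.uint8)
N,l,st,ce=cv2.connectedComponentsWithStats(m);i=1+np.argmax(st[1:,4]);B=(P[l==i][:,:2]-O)@R
print(N,"bay-frame extents x",B[:,0].min(),B[:,0].max(),"y",B[:,1].min(),B[:,1].max(),"area",st[i,4])
q,T=topcloud();cv2.imwrite("pics/tin_t.png",q);z=T[...,2]
h=cv2.cvtColor(q,cv2.COLOR_BGR2HSV)
m=((z>17)&(z<29)&(h[...,1]<70)&(T[...,0]>525)&(T[...,0]<780)&(abs(T[...,1])<120))
B=(T[m][:,:2]-O)@R
if len(B):print("top n",len(B),"x",B[:,0].min(),B[:,0].max(),"y",B[:,1].min(),B[:,1].max())
E
python3 tin.py
```

```text
18.8 [520.2  -1.5  14.3] [[-0.993, 0.119, -0.001], [0.119, 0.993, 0.0]] [ 0.4 -1.2 -0.2]
3 bay-frame extents x -164.41549607073105 -104.18535308681938 y -24.026718468881818 26.69393068028265 area 4655
top n 7 x -63.80835799591766 60.66272773742081 y -42.04366013619538 116.47336633086432
```

The tin's near edge is at bay x = -164 (centre about -125, y about +1), aligned as planned. Pushing in, with a check midway.

arm_command([
  [[0,0,0,0,0,-0.1,-0.388],[0,0,0,0,0,-0.2,-0.388],[0,0,0,0,0,-0.26,-0.388],[0,0,0,0,0,-0.272,-0.388],[0,0,0,0.05,-0.006,-0.272,-0.388],[0,0,0,0.11,-0.013,-0.272,-0.388],[0,0,0,0.17,-0.02,-0.272,-0.388],[0,0,0,0.23,-0.028,-0.272,-0.388],[0,0,0,0.29,-0.035,-0.272,-0.388],[0,0,0,0.35,-0.042,-0.272,-0.388],[0,0,0,0.39,-0.047,-0.272,-0.388],[0,0,0,0.4,-0.048,-0.272,-0.388]],
])

```text
clock: 20.4
tool_pos: [581.1, -8.9, -26.1]
tool_rot: [[-0.993, 0.118, 0.0], [0.118, 0.993, -0.0], [-0.0, 0.0, -1.0]]
contact_force: [-0.8, 0.5, 0.9]
gripper_width: 26.2
grasp_force: 0.6
```

```bash
python3 tin.py; python3 - <<'E'
import cv2,numpy as np
w=cv2.imread("pics/tin_w.png");t=cv2.imread("pics/tin_t.png")
# compare: save small numeric cue only
E
```

```text
20.4 [581.1  -8.9 -26.1] [[-0.993, 0.118, 0.0], [0.118, 0.993, -0.0]] [-0.8  0.5  0.9]
17 bay-frame extents x -119.35403121558521 -81.89392440927064 y -17.75423940226873 20.51588616772455 area 3976
top n 5 x -68.84093756286116 63.3036394663909 y -39.23389470668287 112.90000531132256
```

arm_command([
  [[0,0,0,0.05,-0.006,0,-0.388],[0,0,0,0.11,-0.013,0,-0.388],[0,0,0,0.17,-0.02,0,-0.388],[0,0,0,0.23,-0.028,0,-0.388],[0,0,0,0.29,-0.035,0,-0.388],[0,0,0,0.35,-0.042,0,-0.388],[0,0,0,0.41,-0.049,0,-0.388],[0,0,0,0.47,-0.056,0,-0.388],[0,0,0,0.52,-0.062,0,-0.388],[0,0,0,0.555,-0.067,0,-0.388],[0,0,0,0.567,-0.068,0,-0.388],[0,0,0,0.567,-0.068,0,-0.388]],
])

```text
clock: 22.0
tool_pos: [665.7, -19.0, -26.0]
tool_rot: [[-0.993, 0.118, 0.0], [0.118, 0.993, -0.0], [-0.0, -0.0, -1.0]]
contact_force: [0.1, 0.4, -0.7]
gripper_width: 26.3
grasp_force: 0.0
```

```bash
python3 tin.py
```

```text
22.0 [665.7 -19.  -26. ] [[-0.993, 0.118, 0.0], [0.118, 0.993, -0.0]] [ 0.1  0.4 -0.7]
14 bay-frame extents x -33.687647514806386 3.559382702376657 y -17.90316736364255 20.625835743269704 area 3935
top n 1 x -69.09818234483136 -69.09818234483136 y 129.9256891395733 129.9256891395733
```

The tin's centre is at bay x of about +5 and y of about +1, fully inside. Retreating and going to the knob.

arm_command([
  [[0,0,0,-0.05,0.006,0,-0.388],[0,0,0,-0.05,0.006,0.15,-0.388],[0,0,0,-0.05,0.006,0.4,-0.388],[0,0,0,-0.03,0.006,0.55,-0.2],[0,0,0,0.03,1,0.55,-0.2],[0,0,0,0.03,1,0.55,-0.2],[0,0,0,0.03,1,0.55,-0.2],[0,0,0,0.03,1,0.55,-0.2]],
])

```text
clock: 23.1
tool_pos: [669.6, 132.5, 56.3]
tool_rot: [[-0.993, 0.116, -0.0], [0.116, 0.993, -0.0], [0.0, -0.0, -1.0]]
contact_force: [-0.3, -0.5, -0.5]
gripper_width: 34.3
grasp_force: 0.0
```

arm_command([
  [[0,0,0,0.01,0.307,0,-0.2],[0,0,0,0.01,0.307,0,-0.2],[0,0,0,0.01,0.307,-0.1,-0.2],[0,0,0,0.01,0.307,-0.2,-0.2],[0,0,0,0.01,0.307,-0.28,-0.2],[0,0,0,0.01,0.307,-0.28,-0.2]],
])

```text
clock: 23.85
tool_pos: [670.9, 176.4, 12.9]
tool_rot: [[-0.993, 0.119, -0.002], [0.119, 0.993, -0.0], [0.002, -0.001, -1.0]]
contact_force: [0.1, 0.3, 0.1]
gripper_width: 34.3
grasp_force: 0.0
```

```bash
python3 - <<'E'
from h import *
p,P=wcloud();s=monitor.sense();print(s["clock"],s["tool_pos"],s["contact_force"])
q=P[200:310,245:315].reshape(-1,3);q=q[(q[:,2]>60)&(q[:,2]<72)];print(len(q),q.mean(0) if len(q) else 0)
hsv=cv2.cvtColor(p,cv2.COLOR_BGR2HSV);b=cv2.inRange(hsv,(3,90,30),(14,255,160))[265:295,235:325];print(np.argwhere(b.mean(0)>120).ravel()+235)
E
```

```text
23.9 [671.39874494 176.64528331  13.79030284] [-0.21710025  0.93634714  0.12870038]
1446 [666.62064184 177.88198964  68.27347851]
[257 258 259 260 261 262 263 264 265 266 267 268 269 270 271 272 273 274
 275 276 277 278 279 280 281 282 283 284 285 286 287 288 289 290 291 292
 293]
```

arm_command([
  [[0,0,0,-0.012,-0.1,0,-0.2],[0,0,0,-0.024,-0.2,0,-0.2],[0,0,0,-0.036,-0.3,0,-0.2],[0,0,0,-0.048,-0.4,0,-0.2],[0,0,0,-0.06,-0.5,0,-0.2],[0,0,0,-0.072,-0.6,0,-0.2],[0,0,0,-0.084,-0.7,0,-0.2],[0,0,0,-0.09,-0.75,0,-0.2],[0,0,0,-0.09,-0.75,0,-0.2]],
])

```text
clock: 25.02
tool_pos: [658.0, 63.9, 14.4]
tool_rot: [[-0.993, 0.119, -0.0], [0.119, 0.993, -0.0], [0.0, -0.0, -1.0]]
contact_force: [1.1, -0.0, -0.1]
gripper_width: 34.0
grasp_force: 0.0
```

arm_command([
  [[0,0,0,-0.001,-0.012,0,-0.2],[0,0,0,-0.003,-0.024,0,-0.2],[0,0,0,-0.005,-0.038,0,-0.2],[0,0,0,-0.006,-0.05,0,-0.2],[0,0,0,-0.007,-0.06,0,-0.2]],
])

```text
clock: 25.65
tool_pos: [657.1, 55.5, 14.4]
tool_rot: [[-0.993, 0.118, -0.0], [0.118, 0.993, 0.0], [0.0, 0.0, -1.0]]
contact_force: [0.3, 1.6, -0.2]
gripper_width: 34.4
grasp_force: 0.6
```

arm_command([
  [[0,0,0,-0.001,-0.01,0,-0.2],[0,0,0,-0.002,-0.018,0,-0.2],[0,0,0,-0.002,-0.018,0,-0.2]],
])

```text
clock: 26.02
tool_pos: [656.8, 53.1, 14.5]
tool_rot: [[-0.993, 0.119, -0.0], [0.119, 0.993, 0.0], [0.0, 0.0, -1.0]]
contact_force: [0.1, 4.4, -2.0]
gripper_width: 34.1
grasp_force: 1.9
```

arm_command([
  [[0,0,0,-0.001,-0.008,0,-0.2],[0,0,0,-0.002,-0.013,0,-0.2],[0,0,0,-0.002,-0.013,0,-0.2]],
])

```text
clock: 26.4
tool_pos: [656.7, 52.6, 14.5]
tool_rot: [[-0.993, 0.118, 0.0], [0.118, 0.993, 0.002], [-0.0, 0.002, -1.0]]
contact_force: [1.8, 16.3, -2.3]
gripper_width: 34.1
grasp_force: 8.5
```

At the shut stop (16 N, no more movement). Backing off, lifting and clearing the view.

arm_command([
  [[0,0,0,0.006,0.055,0,-0.2],[0,0,0,0.006,0.06,0,-0.2],[0,0,0,0.006,0.06,0.3,-0.2],[0,0,0,0.006,0.06,0.6,-0.2],[0,0,0,0.006,0.06,1,-0.2],[0,0,0,-0.4,0.7,1,-0.2],[0,0,0,-0.8,1,1,-0.2],[0,0,0,-1,1,1,-0.2],[0,0,0,-1,1,1,-0.2]],
])

```text
clock: 27.52
tool_pos: [503.7, 201.9, 164.6]
tool_rot: [[-0.993, 0.117, -0.001], [0.117, 0.993, -0.0], [0.001, -0.0, -1.0]]
contact_force: [0.1, 0.3, 0.8]
gripper_width: 34.4
grasp_force: 0.0
```

arm_command([
  [[0,0,0,-0.7,1,0.2,-0.2],[0,0,0,-0.7,1,0.2,-0.2],[0,0,0,-0.7,1,0.2,-0.2],[0,0,0,-0.7,1,0.2,-0.2],[0,0,0,-0.7,1,0.2,-0.2]],
])

```text
clock: 28.15
tool_pos: [402.1, 350.6, 194.5]
tool_rot: [[-0.993, 0.118, 0.001], [0.118, 0.993, -0.0], [-0.001, -0.0, -1.0]]
contact_force: [0.1, 0.3, -0.3]
gripper_width: 34.0
grasp_force: 0.0
```

```bash
python3 - <<'E'
from where import *
q,T=topcloud();s,_=snapshot("scene");z=T[...,2];O=np.array([707.2,-24.]);R=np.array([[.9929,.1192],[-.1192,.9929]])
o=np.zeros((600,800,3),np.uint8);o[:595,:455]=cv2.resize(q[115:285,195:325],None,fx=3.5,fy=3.5);o[:248,460:790]=cv2.resize(s[150:315,180:400],None,fx=1.5,fy=1.5);cv2.imwrite("pics/fin.png",o)
B=(T[...,:2]-O)@R
m=(z>17)&(z<27)&(abs(B[...,0])<48)&(abs(B[...,1])<46);print("tin",m.sum(),B[m].mean(0),B[m].min(0),B[m].max(0))
k=(z>55)&(z<80)&(abs(B[...,0]+59)<20)&(abs(B[...,1]-110)<120);print("knob bay",B[k].mean(0) if k.any() else None)
P0=np.load("pics/P.npy")
for b in((205,247,215,285),(272,325,215,285)):
    for C in(P0,T):
        X=C[b[2]:b[3],b[0]:b[1]];X=X[(X[...,2]>36)&(X[...,2]<50)];print(len(X),X.mean(0).round(1))
E
```

```text
tin 400 [8.39644647 1.9394892 ] [-29.46153677 -37.12312525] [47.56693948 39.22275611]
knob bay [-60.01826081  79.67369472]
519 [428.3 146.   42.7]
514 [428.3 146.1  42.9]
511 [449.5 -24.5  42.4]
508 [449.6 -24.3  42.6]
```

View pics/fin.png

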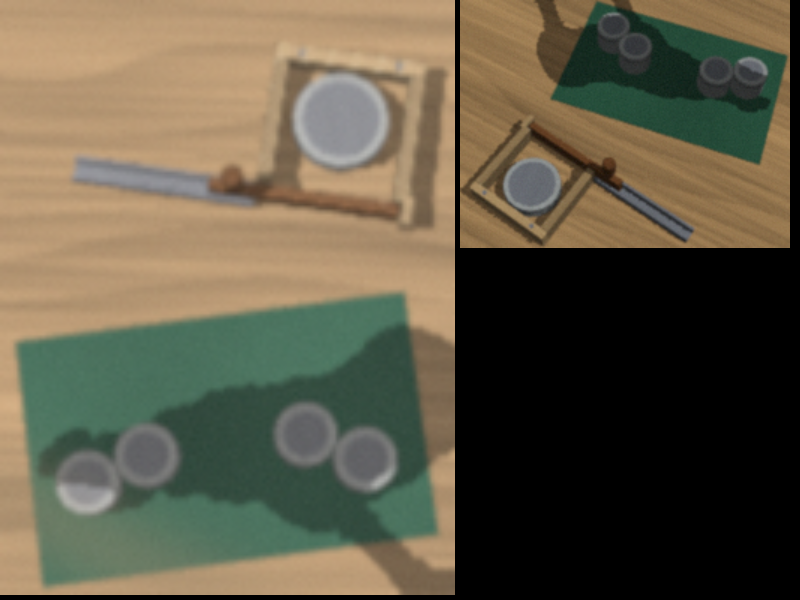

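The picture shows the tin inside the bay at (341,120), the gate shut with its knob at (231,180), and the four narrow tins unmoved.

```bash
python3 -c "
from cell import *;print(job.hand_in())"
```

```text
the job is handed in; nothing more can be done
None
```

The wide tin is inside the bay with the gate fully shut behind it, the four narrow tins haven't moved, and the job was handed in at about 28 s of the 72 s allowed; the first try at opening the gate passed over the knob because the fingertips sat about 35 mm above the reported TCP, so I went lower and repeated it.

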